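# Idle the toe press and sort left and right shoe lasts

### The arm

A 6-joint arm with a two-finger parallel gripper is mounted at the origin on the work surface. World frame = base frame: x ahead of the robot, y to its left, z up, the work surface at z = 0. Lengths are in m, angles in degrees, forces in N, time in s.
With the tool pointing down it reaches from about 0.25 to 0.725 m from the base axis. Payload 9.7 kg.
Tool frame: the origin (TCP) lies midway between the tips of the shut fingers; the grasp point (between the pads) lies 19 mm behind it (bot.pinch_z is the distance from the TCP to the grasp point, in m); z points along the fingers, y is the line along which they close (so a half turn about z gives the same grasp; the last joint's range is limited). The gripper opens to 85 mm and grips with 20 to 120 N. Pads are 22 mm wide; open, the fingers measure 114 mm over their backs; the gripper's body (76 mm by 85 mm) begins 54 mm behind the grasp point. The pads swing forward as they close: fully open they stand 13 mm farther back than shut.
Start: joints at [70.703, 4.979, 10.078, 95.1, 0, 90], TCP at [0.182, 0.519, 0.231] pointing down, gripper open.
Joint ranges: [-179.16, 179.16], [-48.56, 103.87], [-65.8, 70.77], [-126.05, 130.52], [-82.76, 87.17], [-180, 180]. Speed limits (degrees/s): [127.2, 127.2, 147.25, 180, 180, 180].

### API

Orientations are given as [roll, pitch, yaw] about the fixed x, y, z axes, in that order (R = Rz(yaw) Ry(pitch) Rx(roll)).
In Python, from workcell import sensors, camera, ticket, bot gives the robot as it stands.
- The arm moves only by the shell command python3 -m handwheel 'ROWS' [FORCE]. ROWS is a JSON object of lists of equal length, an entry for each row: "gripper": the opening, from -1 (shut) to 1 (fully open); "slide": the shift along the tool's x, y, z in mm, a list of three; "yaw": the turn about the tool's z in rad. A call has 1 to 8 rows; each row shifts and turns the commanded pose from where the row before left it, along the tool's axes as they then stand; what a row does not reach is not made up. A row lasts 1/12 s, in which the tool goes at most 41.7 mm and 7.16 degrees, less where a joint would pass 70% of its speed; a pose out of reach is approached as far as the arm can. A call is refused whole if a number of a shift passes 41.7 or a number of a turn 0.125, either way. A call with a gripper value outside its range is refused whole. The fingers move at their own pace and stop on an object; FORCE is the grip in N (left out, the last holds). Time passes only in rows, so rows that do not move let the fingers close. It gives the time, the measured TCP pose, the force, the opening and the grip force at its end, in the units of the state.
- sensors.get_obs(): the state, without advancing time (a new reading comes with each control period).
- camera(name): name is "scene" or "side" or "wrist"; returns a dict with "img" (420x560x3 uint8, red, green, blue), "fx", "fy", "cx", "cy" (pixels), "R" (3x3) and "t" (3): a world point X has camera coordinates R X + t. Camera axes: x right, y down, z forward; pixel columns grow to the right and rows downward; lengths in m; the calibration is good to about 2 mm. A picture is of the moment at which its call begins. There is no depth.
- ticket.job_done(): hands the job in; it is judged then, once.
The state is a dict: "time": time; "q": joint angles; "qd": joint speeds; "joint_efforts": joint torques, N m; "ee_pos": TCP position; "tcp_rot": TCP orientation; "wrist_force": force on the tool from outside, world axes, zero at the start; "torque": the same for the moment, N m; "opening": finger opening in m; "grasp_force": force on a finger pad.
Only numpy, scipy, OpenCV 4.12 (cv2) and the standard library are available. Lean on these libraries where they do the work, as an engineer would, in place of code of your own. Each camera call takes 0.05 s, during which the arm holds its last target. There are 200 camera calls.

### The job

Before you move any shoe last, swing the toe press's air lever upright to its idle position. Then sort the three loose lasts, left feet and right feet apart: stand each one on its sole in the crate that is marked with the sole pattern of the same foot. Leave the lever upright and everything else on the bench where it is.

Things in the scene. Friction and masses are not known exactly. Their poses are not given: they have to be found in the camera images.
- last_left_1: left-foot shoe last, off-white plastic, 140 mm long (x, to the toe), 54 wide, 75 tall, 0.17-0.28 kg, standing on its sole. Origin: under the sole, midway heel to toe; z up. Seen from above, toe away from you, the toe bends to the right (its -y), where the waist is hollow. Ankle block: flat sides y = +-15 mm from x = -56 to +9, z = 45 to 72; grasp it there at x = -22, closing along y
- last_left_2: left-foot shoe last, off-white plastic, 140 mm long (x, to the toe), 54 wide, 75 tall, 0.17-0.28 kg, standing on its sole. Origin: under the sole, midway heel to toe; z up. Seen from above, toe away from you, the toe bends to the right (its -y), where the waist is hollow. Ankle block: flat sides y = +-15 mm from x = -56 to +9, z = 45 to 72; grasp it there at x = -22, closing along y
- last_right: right-foot shoe last, off-white plastic, 140 mm long (x, to the toe), 54 wide, 75 tall, 0.17-0.28 kg, standing on its sole. Origin: under the sole, midway heel to toe; z up. Seen from above, toe away from you, the toe bends to the left (its +y), where the waist is hollow. Ankle block: flat sides y = +-15 mm from x = -56 to +9, z = 45 to 72; grasp it there at x = -22, closing along y
- crate_left: crate for left lasts: open green metal box, outside 190 (x) by 170 (y) by 45 mm tall, walls and floor 4 thick, fixed. Marked by a plywood sole pattern of a left foot, face up, toe to crate +y, lying on a shelf (rim height, to x = 165 mm) along its far (+x) side. Otherwise like the other crate; either may be on either side. Origin: under the middle of the box; z up
- crate_right: crate for right lasts: open green metal box, outside 190 (x) by 170 (y) by 45 mm tall, walls and floor 4 thick, fixed. Marked by a plywood sole pattern of a right foot, face up, toe to crate +y, lying on a shelf (rim height, to x = 165 mm) along its far (+x) side. Otherwise like the other crate; either may be on either side. Origin: under the middle of the box; z up
- lever (a joint): angle of the toe press's air lever: 0 = upright (idle), negative = leaning to the valve's -x side (roughly towards the robot, press live), positive = leaning to +x; travel -0.95 to 0.95 rad. Stiff hinge (0.22 N m, about 2.2 N at the ball), stays where it is left
- lever_ball (a point): centre of the black ball, 28 mm across, on the lever's free end, 100 mm from the hinge; the lever's rod is steel, 12 mm thick
- lever_hinge (a point): middle of the lever's hinge on the dark steel valve block (80 by 64 by 40 mm, fixed), 52 mm above the bench; its y is the hinge axis (level), z up; the lever swings in its x-z plane. Two round grey cheeks, radius 28 mm, flank the rod at the hinge, up to 80 mm above the bench; hinge pin 50 mm long
- glue_tin: bystander: upright tin, 68 mm across, 85 mm tall; origin under its middle
- hammer: bystander: hammer 270 mm long lying on the bench beyond the lasts
- awl: bystander: wooden-handled awl 150 mm long lying beside the lever
- tape: bystander: brown ring 60 mm across, 24 mm tall, lying flat
- heel_block: bystander: heel block 40 by 50 by 32 mm, wood on rubber; origin under its middle
- brush: bystander: brush 150 mm long lying near the robot
Not all that is in view belongs to the job. What is shaped like the last_right but yellow is not meant.

How it is judged:
By the outcome, as a careful person would: the job done as asked, in the order asked, and still so for the second after the job is handed in, with the robot touching nothing.
It also fails if it takes over 72 s, if anything falls off the work surface, if the arm or the gripper's body presses on something with over 40 N, if the wrist force passes 120 N, or if a joint passes its speed limit or range.

## Working session

There is one attempt and no reset: what is moved stays moved. The work goes in short steps, Python scripts to look and compute and a shell command to move; the robot and the scene stay as the last step left them, time stands still between calls to the robot, and variables do not carry over. Pictures are saved under pics/ and viewed, at most 10 in all, crops included, and the job is handed in when it is done.

```bash
mkdir -p pics; ls; python3 - <<'E'
from workcell import sensors,camera,bot
import cv2,numpy as np
for n in ("scene","side"):
    c=camera(n); cv2.imwrite(f"pics/{n}0.png",cv2.resize(c["img"][:,:,::-1],(800,600),interpolation=cv2.INTER_CUBIC))
    np.savez(f"{n}0.npz",**c)
    print(n,c["fx"],c["cx"],c["cy"],(-c["R"].T@c["t"]).round(3),c["R"].round(3).tolist())
o=sensors.get_obs();print(o["time"],o["ee_pos"],o["tcp_rot"],o["opening"],bot.pinch_z)
E
```

```text
pics
scene 456.5672029592326 289.90619283241955 214.5003845703431 [ 1.373 -0.365  0.721] [[0.359, 0.933, 0.023], [0.522, -0.18, -0.833], [-0.773, 0.312, -0.552]]
side 397.0460936183152 281.71065475231154 208.52031386440115 [-0.011 -0.672  0.914] [[0.811, -0.584, 0.011], [-0.401, -0.571, -0.716], [0.425, 0.577, -0.698]]
0.1 [0.18169994 0.51890928 0.23064597] [-1.79930843e+02  2.56676038e-04  1.60701609e+02] 0.08515316646937242 0.0187
```

View pics/scene0.png

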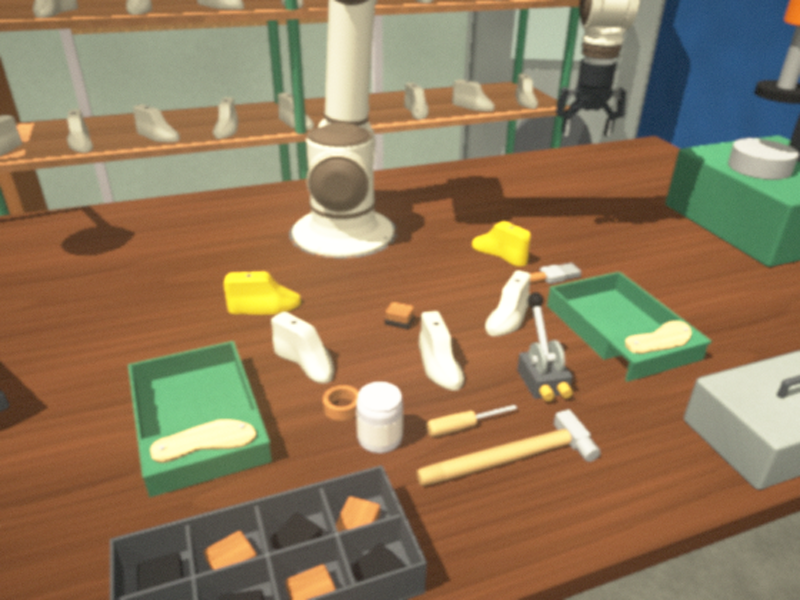

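View pics/side0.png

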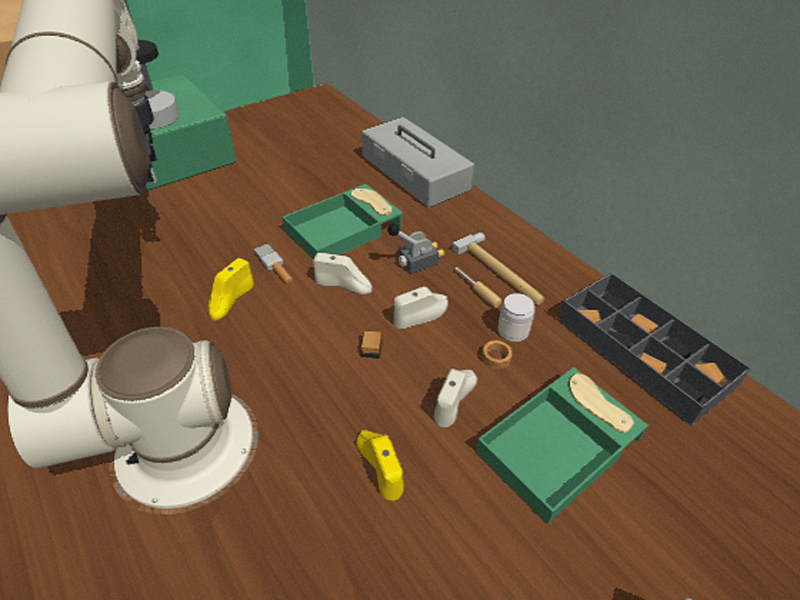

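```bash
cat > h.py <<'E'
import numpy as np,cv2
def load(n): return dict(np.load(n+".npz"))
def proj(c,X):
    p=np.asarray(X,float)@c["R"].T+c["t"]; return np.c_[p[...,0]/p[...,2]*c["fx"]+c["cx"],p[...,1]/p[...,2]*c["fy"]+c["cy"]]
def rect(c,z,x1,y1,w,h,s):
    # top-down: row0 = x1 going down in x, col0=y1 going down in y, s px/m
    d=np.array([[0,0],[w,0],[w,h],[0,h]],float)
    W=np.c_[x1-d[:,1]/s,y1-d[:,0]/s,np.full(4,z)]
    H=cv2.getPerspectiveTransform(d.astype(np.float32),proj(c,W).astype(np.float32))
    im=cv2.warpPerspective(c["img"][:,:,::-1],H,(w,h),flags=cv2.INTER_CUBIC|cv2.WARP_INVERSE_MAP)
    for i in range(0,w,int(s*.05)): cv2.line(im,(i,0),(i,4),(0,0,255),1); cv2.putText(im,"%.2f"%(y1-i/s),(i,14),0,.35,(255,255,255),1)
    for i in range(0,h,int(s*.05)): cv2.line(im,(0,i),(4,i),(0,0,255),1); cv2.putText(im,"%.2f"%(x1-i/s),(5,i+4),0,.35,(255,255,255),1)
    return im
def tri(cs,ps):
    A=[];b=[]
    for c,p in zip(cs,ps):
        u=(p[0]-c["cx"])/c["fx"];v=(p[1]-c["cy"])/c["fy"]
        for r,k in ((0,u),(1,v)): A.append(c["R"][r]-k*c["R"][2]); b.append(k*c["t"][2]-c["t"][r])
    return np.linalg.lstsq(np.array(A),np.array(b),rcond=None)[0]
def ray(c,p,z):
    d=c["R"].T@np.array([(p[0]-c["cx"])/c["fx"],(p[1]-c["cy"])/c["fy"],1]);o=-c["R"].T@c["t"]
    return o+d*(z-o[2])/d[2]
E
python3 - <<'E'
from h import *
a=load("side0");b=load("scene0");k=.7
# viewed points /800*560
P=lambda *p:(p[0]*k,p[1]*k)
print("ball",tri([a,b],[P(394,229),P(536,300)]))
print("hinge~",tri([a,b],[P(419,243),P(545,358)]))
cv2.imwrite("pics/r_side.png",rect(a,.073,.68,.42,800,500,1000))
cv2.imwrite("pics/r_scene.png",rect(b,.073,.68,.42,800,500,1000))
E
```

```text
ball [0.58569262 0.1748812  0.12330796]
hinge~ [0.65406994 0.16492018 0.05444996]
```

View pics/r_side.png

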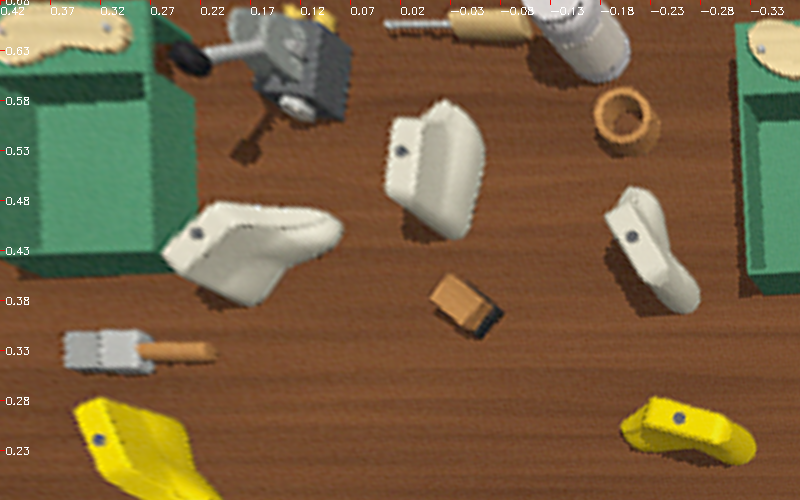

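View pics/r_scene.png

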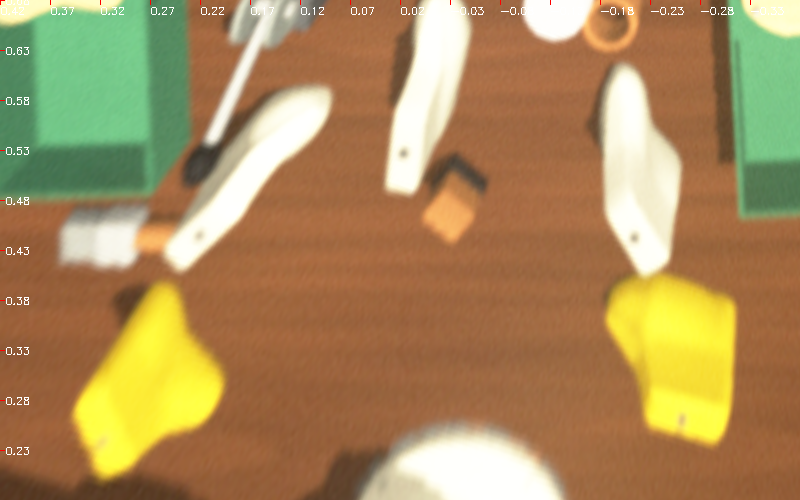

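```bash
python3 - <<'E'
from h import *
a=load("side0");b=load("scene0")
L=[(.47,.19),(.545,.005),(.43,-.22)]
rows=[]
for c in (a,b):
    rows.append(np.hstack([rect(c,.073,x+.08,y+.066,266,300,1900) for x,y in L]))
cv2.imwrite("pics/lasts.png",np.vstack(rows))
rows=[np.hstack([rect(c,.045,.78,y,400,300,1300) for y in (.48,-.2)]) for c in (a,b)]
cv2.imwrite("pics/crates.png",np.vstack(rows))
E
```

```text
(no output)
```

View pics/lasts.png

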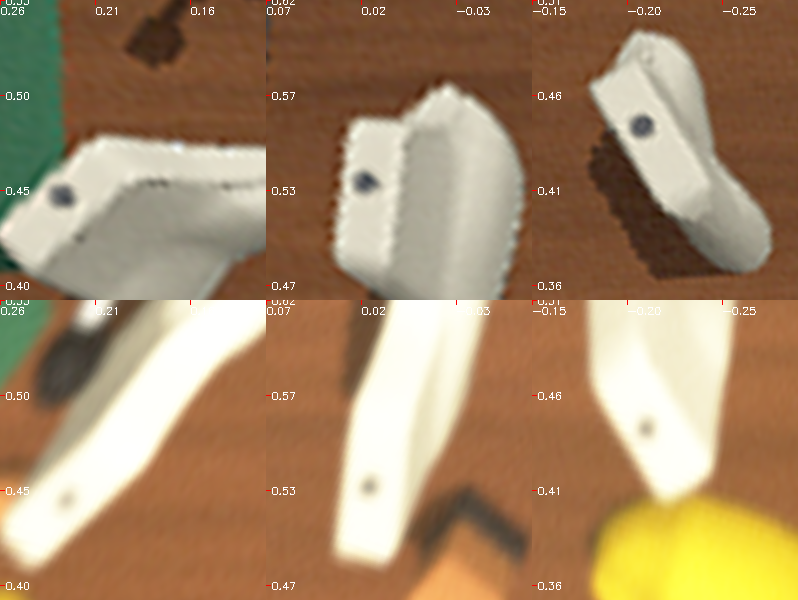

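View pics/crates.png

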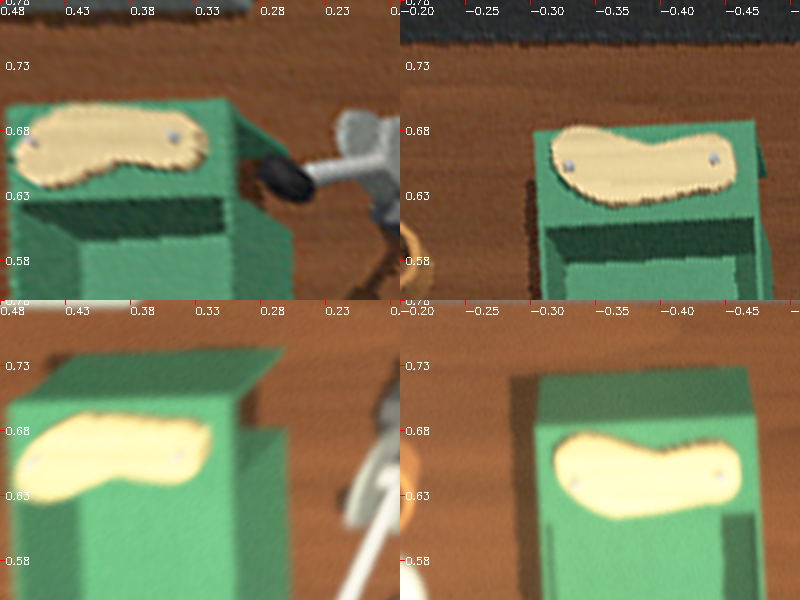

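The two views agree on the block holes: A (0.446, 0.222), B (0.528, 0.018), C (0.444, -0.213). From where the toes lie, A and C look like left feet and B like a right foot. The +y crate's pattern is hollow on its -x side, so it is the right-foot crate; the -y crate is the left-foot one. Next, an enlarged look at the lever and toes.

```bash
python3 - <<'E'
from h import *
a=load("side0");b=load("scene0")
def crop(c,u,v,w,h,s):
    im=c["img"][v:v+h,u:u+w,::-1]; im=cv2.resize(im,None,fx=s,fy=s,interpolation=cv2.INTER_CUBIC)
    for i in range(0,w,10): cv2.putText(im,str(u+i),(i*s,10),0,.33,(0,255,255),1)
    for i in range(10,h,10): cv2.putText(im,str(v+i),(0,i*s+4),0,.33,(0,255,255),1)
    return im
cv2.imwrite("pics/lev.png",np.vstack([np.hstack([crop(a,255,145,66,50,6),crop(b,350,200,67,50,6)])[:, :798],
  np.hstack([crop(b,285,210,66,75,4),crop(b,185,210,66,75,4),crop(b,330,180,67,75,4)])[:, :798]]))
E
```

```text
Traceback (most recent call last):
ValueError: all the input array dimensions except for the concatenation axis must match exactly, but along dimension 1, the array at index 0 has size 798 and the array at index 1 has size 796
```

```bash
cat >> h.py <<'E'
def crop(c,u,v,w,h,s):
    im=c["img"][v:v+h,u:u+w,::-1]; im=cv2.resize(im,None,fx=s,fy=s,interpolation=cv2.INTER_CUBIC)
    for i in range(0,w,10): cv2.putText(im,str(u+i),(i*s,10),0,.33,(0,255,255),1)
    for i in range(10,h,10): cv2.putText(im,str(v+i),(0,i*s+4),0,.33,(0,255,255),1)
    return im
E
python3 - <<'E'
from h import *
a=load("side0");b=load("scene0")
cv2.imwrite("pics/lev.png",np.vstack([np.hstack([crop(a,255,145,66,50,6),crop(b,350,200,67,50,6)])[:, :796],
  np.hstack([crop(b,285,210,66,75,4),crop(b,185,210,66,75,4),crop(b,330,180,67,75,4)])[:, :796]]))
E
```

```text
(no output)
```

View pics/lev.png

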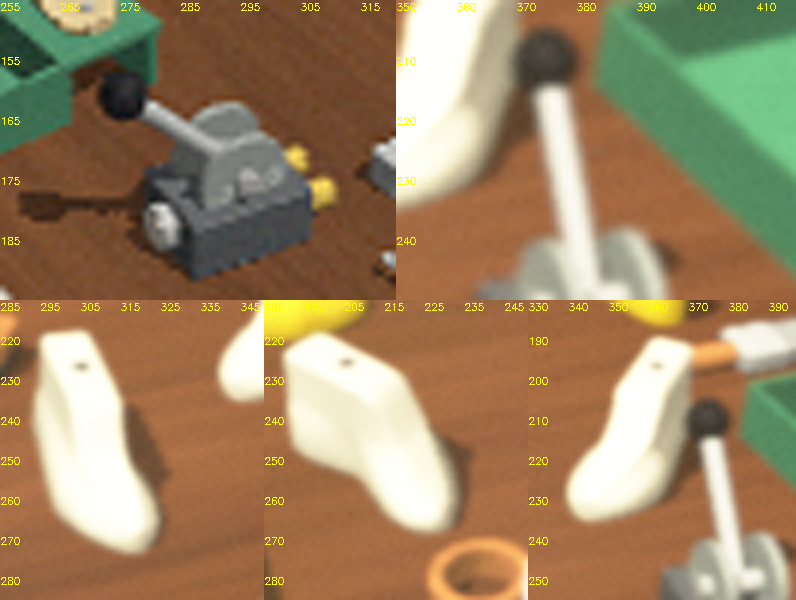

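```bash
python3 - <<'E'
from h import *
a=load("side0");b=load("scene0")
ball=tri([a,b],[(275.3,160.8),(375.2,209.8)]);print("ball",ball)
def pl(c,p,q):
    f=lambda p:c["R"].T@np.array([(p[0]-c["cx"])/c["fx"],(p[1]-c["cy"])/c["fy"],1])
    n=np.cross(f(p),f(q));return n/np.linalg.norm(n)
d=np.cross(pl(a,(275.3,160.8),(291.3,168.8)),pl(b,(375.2,209.8),(381,247.5)));d/=np.linalg.norm(d);d*=-np.sign(d[2])
h=ball+d*(.052-ball[2])/d[2];print("hinge",h,np.linalg.norm(h-ball),np.degrees(np.arctan2(d[1],d[0])))
E
python3 - <<'E'
from workcell import sensors
print({k:v for k,v in sensors.get_obs().items()})
E
```

```text
ball [0.58394132 0.17564789 0.12216317]
hinge [0.66272644 0.15844427 0.052     ] 0.10689214686785065 -12.31782784452252
{'time': 0.1, 'q': array([ 7.07020511e+01,  5.00944880e+00,  1.00397084e+01,  9.50994161e+01,
       -2.56141687e-04,  9.00004429e+01]), 'qd': array([-0.01867543, -0.11612451,  0.06837162,  0.04322407, -0.00547188,
       -0.09828109]), 'joint_efforts': array([ 1.47712954e-04, -5.21562696e+01,  4.65653157e+01,  1.59626640e-02,
        6.45284513e-05, -6.34527684e-07]), 'ee_pos': array([0.18169994, 0.51890928, 0.23064597]), 'tcp_rot': array([-1.79930843e+02,  2.56676038e-04,  1.60701609e+02]), 'wrist_force': array([ 0.91467603,  0.14716511, -0.02562027]), 'torque': array([-0.00046944, -0.00493711,  0.00520003]), 'grasp_force': 0.0, 'opening': 0.08515316646937242}
```

```bash
cat > go.py <<'E'
import sys,numpy as np
from workcell import sensors
def plan(pts):
    o=sensors.get_obs();p=np.array(o["ee_pos"]);y=o["tcp_rot"][2]
    print("t",round(o["time"],2),"at",p.round(4),"yaw",round(y,1),"q6 %.0f q1 %.0f"%(o["q"][5],o["q"][0]),"F",np.round(o["wrist_force"],1),"grip",round(o["opening"],4),round(o["grasp_force"],1))
    for x,yy,z,w in pts:
        dw=(w-y+180)%360-180
        c,s=np.cos(np.radians(w)),np.sin(np.radians(w));d=(np.array([x,yy,z])-p)*1000
        # tool x=(c,s,0), tool y=(s,-c,0), tool z=down
        print("yaw_tool rad %.3f then slide"%(-np.radians(dw)),[round(v,1) for v in (c*d[0]+s*d[1],s*d[0]-c*d[1],-d[2])])
        p=np.array([x,yy,z]);y=w
if __name__=="__main__": plan([tuple(map(float,a.split(","))) for a in sys.argv[1:]])
E
python3 go.py .584,.176,.231,170 .584,.176,.104,170
```

```text
t 0.1 at [0.1817 0.5189 0.2306] yaw 160.7 q6 90 q1 71 F [ 0.9  0.1 -0. ] grip 0.0852 0.0
yaw_tool rad -0.162 then slide [np.float64(-455.7), np.float64(-267.8), np.float64(-0.4)]
yaw_tool rad -0.000 then slide [np.float64(0.0), np.float64(0.0), np.float64(127.0)]
```

```bash
python3 -m handwheel '{"gripper":[1,1,1,1,1,1,1,1],"slide":[[0,0,0],[0,0,0],[-28,-16,0],[-28,-16,0],[-28,-16,0],[-28,-16,0],[-28,-16,0],[-28,-16,0]],"yaw":[-0.081,-0.081,0,0,0,0,0,0]}' 60
python3 -m handwheel '{"gripper":[1,1,1,1,1,1,1,1],"slide":[[-28,-16,0],[-28,-16,0],[-28,-16,0],[-28,-16,0],[-28,-16,0],[-28,-16,0],[-28,-16,0],[-28,-16,0]],"yaw":[0,0,0,0,0,0,0,0]}'
python3 -m handwheel '{"gripper":[1,1],"slide":[[0,0,0],[0,0,0]],"yaw":[0,0]}'
python3 go.py .584,.176,.231,170 .584,.176,.104,170
```

```text
time: 0.77
ee_pos: [0.3314, 0.3941, 0.231]
tcp_rot: [-180.0, -0.0, 170.0]
wrist_force: [0.4, 0.7, -0.2]
opening: 0.0857
grasp_force: 0.0
time: 1.43
ee_pos: [0.5298, 0.229, 0.2309]
tcp_rot: [-180.0, -0.0, 170.0]
wrist_force: [-0.4, 0.7, 1.0]
opening: 0.0854
grasp_force: 0.0
time: 1.6
ee_pos: [0.5296, 0.2291, 0.2303]
tcp_rot: [-180.0, -0.1, 169.8]
wrist_force: [-0.3, -0.1, -0.4]
opening: 0.0853
grasp_force: 0.0
t 1.6 at [0.5296 0.2291 0.2303] yaw 169.8 q6 34 q1 23 F [-0.3 -0.1 -0.4] grip 0.0853 0.0
yaw_tool rad -0.003 then slide [np.float64(-62.8), np.float64(-42.8), np.float64(-0.7)]
yaw_tool rad -0.000 then slide [np.float64(0.0), np.float64(0.0), np.float64(127.0)]
```

```bash
python3 -m handwheel '{"gripper":[1,1,1,1,1,1,1,1],"slide":[[-21,-14.3,0],[-21,-14.3,0],[-21,-14.2,0],[0,0,30],[0,0,30],[0,0,30],[0,0,30],[0,0,6.4]],"yaw":[0,0,0,0,0,0,0,0]}'
python3 -m handwheel '{"gripper":[1,1],"slide":[[0,0,0],[0,0,0]],"yaw":[0,0]}'
python3 go.py .584,.176,.104,170
python3 - <<'E'
from h import *
from workcell import camera
a=camera("side");b=camera("wrist")
np.savez("w1.npz",**b)
A=cv2.resize(a["img"][130:210,230:330,::-1],(400,320),interpolation=cv2.INTER_CUBIC)
B=cv2.resize(b["img"][:,:,::-1],(400,300))
cv2.imwrite("pics/lev2.png",np.hstack([A[:300],B]))
p=tri
X=np.array([[.584,.176,.122]]);print(proj(b,X))
E
```

```text
time: 2.27
ee_pos: [0.5805, 0.1774, 0.0995]
tcp_rot: [-179.8, -0.4, 170.0]
wrist_force: [-1.1, -0.5, -0.1]
opening: 0.0854
grasp_force: 0.0
time: 2.43
ee_pos: [0.5833, 0.1779, 0.1063]
tcp_rot: [180.0, 0.0, 170.0]
wrist_force: [0.3, -0.8, 0.3]
opening: 0.0853
grasp_force: 0.0
t 2.43 at [0.5833 0.1779 0.1063] yaw 170.0 q6 27 q1 17 F [ 0.3 -0.8  0.3] grip 0.0853 0.0
yaw_tool rad 0.001 then slide [np.float64(-1.0), np.float64(-1.7), np.float64(2.3)]
[[273.8124324  296.44315685]]
```

View pics/lev2.png

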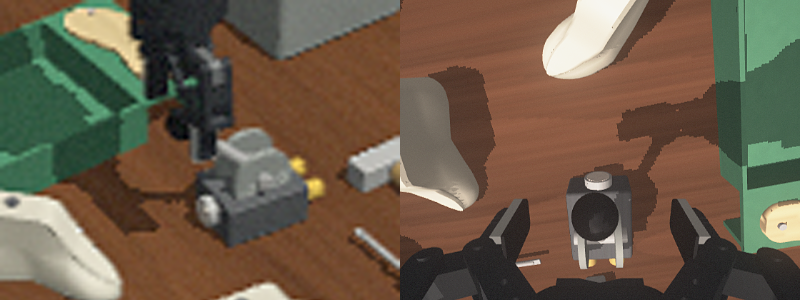

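```bash
python3 - <<'E'
from h import *
b=load("w1");X=ray(b,(277.5,302),.122);print(X, proj(b,np.array([[.5833,.1779,.1250]])))
import go; go.plan([(X[0],X[1],.104,170)])
# hinge cheek centre line from valve: nut at (598,181) etc
E
```

```text
[0.58700657 0.17707778 0.122     ] [[277.84756609 298.26644408]]
t 2.53 at [0.5843 0.1779 0.1074] yaw 170.0 q6 27 q1 17 F [ 0.4  0.  -1. ] grip 0.0852 0.0
yaw_tool rad 0.000 then slide [np.float64(-2.8), np.float64(-0.3), np.float64(3.4)]
```

```bash
python3 -m handwheel '{"gripper":[1,-1,-1,-1,-1,-1,-1,-1],"slide":[[-2.5,0,2],[0,0,0],[0,0,0],[0,0,0],[0,0,0],[0,0,0],[0,0,0],[0,0,0]],"yaw":[0,0,0,0,0,0,0,0]}' 25
python3 -m handwheel '{"gripper":[-1,-1,-1,-1,-1,-1],"slide":[[0,0,0],[0,0,0],[0,0,0],[0,0,0],[0,0,0],[0,0,0]],"yaw":[0,0,0,0,0,0]}'
python3 - <<'E'
import go,numpy as np
H=np.array([.654,.163]);u=np.array([np.cos(np.radians(-10)),np.sin(np.radians(-10))])
go.plan([])
from workcell import sensors
p=np.array(sensors.get_obs()["ee_pos"]);th0=np.arcsin((p[:2]-H)@u/.1);print(np.degrees(th0),"z expected",.052+.1*np.cos(th0)-.019)
L=np.linspace(th0,0,9)
dx=np.diff(.1*np.sin(L))*1000;dz=np.diff(.1*np.cos(L))*1000;print([[round(-x,1),0,round(-z,1)] for x,z in zip(dx,dz)])
E
```

```text
time: 3.2
ee_pos: [0.5853, 0.175, 0.103]
tcp_rot: [-179.8, -0.0, 169.9]
wrist_force: [-4.8, -9.2, 4.2]
opening: 0.0261
grasp_force: 24.6
time: 3.7
ee_pos: [0.5853, 0.175, 0.1031]
tcp_rot: [-179.8, -0.0, 169.9]
wrist_force: [-5.0, -9.3, 3.3]
opening: 0.0265
grasp_force: 24.6
t 3.7 at [0.5853 0.175  0.1031] yaw 169.9 q6 27 q1 17 F [-5.  -9.3  3.3] grip 0.0265 24.6
-44.254484717758324 z expected 0.10462473230143386
[[np.float64(-7.2), 0, np.float64(-6.4)], [np.float64(-7.8), 0, np.float64(-5.7)], [np.float64(-8.3), 0, np.float64(-4.9)], [np.float64(-8.8), 0, np.float64(-4.1)], [np.float64(-9.1), 0, np.float64(-3.2)], [np.float64(-9.4), 0, np.float64(-2.3)], [np.float64(-9.6), 0, np.float64(-1.4)], [np.float64(-9.6), 0, np.float64(-0.5)]]
```

```bash
python3 -m handwheel '{"gripper":[-1,-1,-1,-1,-1,-1,-1,-1],"slide":[[-7.2,0,-6.4],[-7.8,0,-5.7],[-8.3,0,-4.9],[-8.8,0,-4.1],[-9.1,0,-3.2],[-9.4,0,-2.3],[-9.6,0,-1.4],[-9.6,0,-0.5]],"yaw":[0,0,0,0,0,0,0,0]}' 25
python3 -m handwheel '{"gripper":[-1,-1],"slide":[[0,0,0],[0,0,0]],"yaw":[0,0]}'
```

```text
time: 4.37
ee_pos: [0.6545, 0.1658, 0.1315]
tcp_rot: [179.9, -0.1, 170.0]
wrist_force: [-2.4, 7.9, -0.6]
opening: 0.0267
grasp_force: 25.1
time: 4.53
ee_pos: [0.6554, 0.1658, 0.1315]
tcp_rot: [179.9, 0.0, 170.0]
wrist_force: [1.8, 4.9, -0.6]
opening: 0.0266
grasp_force: 25.0
```

```bash
python3 -m handwheel '{"gripper":[1,1,1,1,1,1,1,1],"slide":[[0,0,0],[0,0,0],[0,0,0],[0,0,0],[0,0,-20],[0,0,-30],[0,0,-30],[0,0,-30]],"yaw":[0,0,0,0,0,0,0,0]}'
python3 -m handwheel '{"gripper":[1,1,1,1,1,1,1,1],"slide":[[30,0,0],[30,0,0],[30,0,0],[30,0,0],[30,0,0],[0,0,0],[0,0,0],[0,0,0]],"yaw":[0,0,0,0,0,0,0,0]}'
python3 - <<'E'
from h import *
from workcell import camera
a=camera("side");b=camera("scene");np.savez("side1.npz",**a);np.savez("scene1.npz",**b)
# overlay the model: upright line hinge->ball (expected)
X=np.array([[.654,.163,.052],[.654,.163,.152]]);print(proj(a,X).round(1),proj(b,X).round(1))
P=crop(a,265,130,50,75,8);Q=crop(b,360,190,50,75,8)
cv2.imwrite("pics/lev3.png",np.hstack([P,Q]))
E
```

```text
time: 5.2
ee_pos: [0.6542, 0.1644, 0.2427]
tcp_rot: [-180.0, -0.0, 170.0]
wrist_force: [0.6, 0.0, 0.3]
opening: 0.0856
grasp_force: 0.0
time: 5.87
ee_pos: [0.5071, 0.1907, 0.2418]
tcp_rot: [180.0, 0.1, 170.0]
wrist_force: [-0.6, 0.1, 0.4]
opening: 0.0855
grasp_force: 0.0
[[294.  171.7]
 [295.  147.8]] [[381.5 250.6]
 [387.4 215.8]]
```

View pics/lev3.png

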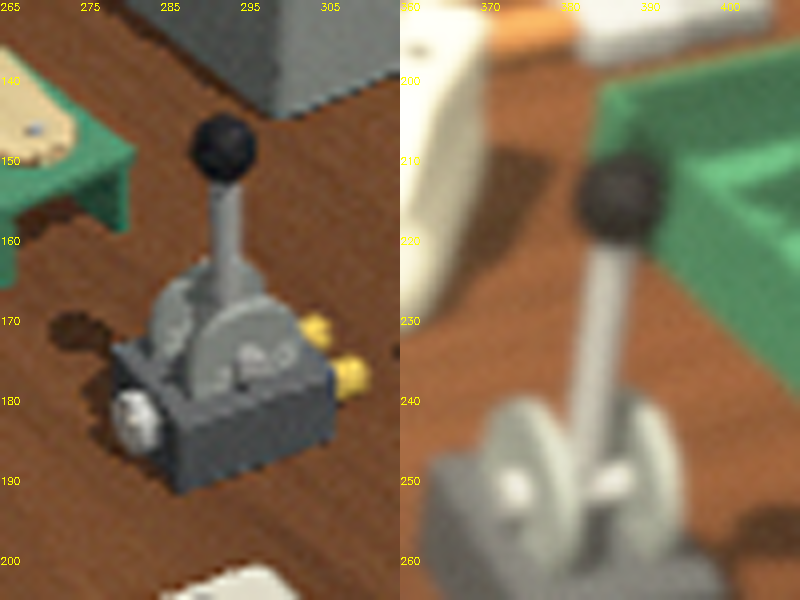

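```bash
python3 - <<'E'
from h import *
a=load("side1");b=load("scene1")
pa=(293,148.5);pb=(387.6,214.6)
ball=tri([a,b],[pa,pb]);print("ball",ball)
def pl(c,p,q):
    f=lambda p:c["R"].T@np.array([(p[0]-c["cx"])/c["fx"],(p[1]-c["cy"])/c["fy"],1])
    n=np.cross(f(p),f(q));return n/np.linalg.norm(n)
d=np.cross(pl(a,pa,(293.5,166.3)),pl(b,pb,(384.25,246.25)));d*=-np.sign(d[2])/np.linalg.norm(d)
print("dir",d,"hinge",ball+d*.1)
e=tri([a,b],[(296.9,174.4),(374.4,250.9)]);print("pin end",e)
for yw in (-8,-10,-12):
    r=np.radians(yw);print(yw,"hinge",e+.025*np.array([-np.sin(r),np.cos(r),0]))
x=proj(a,[[.65,.16,.152],[.66,.158,.152]]);print("px per 10mm x",(x[1]-x[0]))
E
```

```text
ball [0.64818467 0.16674632 0.15014682]
dir [ 0.07509069  0.01132116 -0.99711244] hinge [0.65569374 0.16787844 0.05043558]
pin end [0.65182705 0.1442674  0.05413126]
-8 hinge [0.65530638 0.1690241  0.05413126]
-10 hinge [0.65616825 0.1688876  0.05413126]
-12 hinge [0.65702484 0.16872109 0.05413126]
px per 10mm x [ 2.81446584 -0.73644804]
```

Both the rod line and the pin end say the ball leans about 6 to 7 mm towards -x, so I'll regrip it and nudge.

```bash
cat >> h.py <<'E'
def dark(c,u,v,r=7):
    im=c["img"][v-r:v+r+1,u-r:u+r+1].max(2).astype(float); w=np.clip(75-im,0,30)
    # keep central component
    n,l,st,ce=cv2.connectedComponentsWithStats((w>0).astype(np.uint8)); k=l[r,r]; w=w*(l==k)
    yy,xx=np.mgrid[-r:r+1,-r:r+1]; return (u+(w*xx).sum()/w.sum(),v+(w*yy).sum()/w.sum()),int((w>0).sum())
E
python3 - <<'E'
from h import *
a=load("side1");b=load("scene1");p,q=dark(a,293,148),dark(b,388,214);print(p,q,tri([a,b],[p[0],q[0]]))
a=load("side0");b=load("scene0");p,q=dark(a,275,161),dark(b,375,210);print(p,q,tri([a,b],[p[0],q[0]]))
import go;go.plan([(.649,.1665,.2418,170),(.649,.1665,.132,170)])
E
```

```text
** On entry to DLASCL parameter number  4 had an illegal value
 ** On entry to DLASCL parameter number  4 had an illegal valueh.py:32: RuntimeWarning: invalid value encountered in scalar divide
  yy,xx=np.mgrid[-r:r+1,-r:r+1]; return (u+(w*xx).sum()/w.sum(),v+(w*yy).sum()/w.sum()),int((w>0).sum())
Traceback (most recent call last):
  File "h.py", line 19, in tri
    return np.linalg.lstsq(np.array(A),np.array(b),rcond=None)[0]
           ~~~~~~~~~~~~~~~^^^^^^^^^^^^^^^^^^^^^^^^^^^^^^^^^^^^
numpy.linalg.LinAlgError: SVD did not converge in Linear Least Squares
```

```bash
sed -i 's/\.max(2)\.astype(float); w=np.clip(75-im,0,30)/.astype(float).max(2); w=np.clip(th-im,0,25)/; s/def dark(c,u,v,r=7)/def dark(c,u,v,th,r=7)/' h.py
python3 - <<'E'
from h import *
for s,A,B in (("1",(293,148),(388,214)),("0",(275,161),(375,210))):
    a=load("side"+s);b=load("scene"+s)
    print(a["img"][A[1],A[0]],b["img"][B[1],B[0]])
    p,q=dark(a,*A,70),dark(b,*B,80);print(p,q,tri([a,b],[p[0],q[0]]))
import go;go.plan([(.649,.1665,.2418,170),(.649,.1665,.132,170)])
E
```

```text
[47 47 51] [76 71 65]
((np.float64(292.40015847860536), np.float64(148.36687797147385)), 58) ((np.float64(387.8096654275093), np.float64(214.9568773234201)), 96) [0.6475071  0.16847368 0.14908138]
[38 36 38] [73 69 61]
((np.float64(274.50714285714287), np.float64(159.75)), 93) ((np.float64(374.51307847082495), np.float64(210.4788732394366)), 56) [0.58323555 0.17654779 0.12252697]
t 5.97 at [0.5076 0.1906 0.2412] yaw 170.0 q6 31 q1 21 F [ 0.9 -0.4  0.4] grip 0.0855 0.0
yaw_tool rad -0.001 then slide [np.float64(-143.4), np.float64(0.8), np.float64(-0.6)]
yaw_tool rad -0.000 then slide [np.float64(0.0), np.float64(0.0), np.float64(109.8)]
```

```bash
python3 -m handwheel '{"gripper":[1,1,1,1,1,1,1,1],"slide":[[-35.5,0,0],[-35.5,0,0],[-35.5,0,0],[-35.5,0,0],[0,0,27.5],[0,0,27.5],[0,0,27.5],[0,0,27.5]],"yaw":[0,0,0,0,0,0,0,0]}' 50
python3 -m handwheel '{"gripper":[1,-1,-1,-1,-1,-1,-1,-1],"slide":[[0,0,0],[0,0,0],[0,0,0],[0,0,0],[0,0,0],[0,0,0],[0,0,0],[0,0,0]],"yaw":[0,0,0,0,0,0,0,0]}'
python3 -m handwheel '{"gripper":[-1,-1,-1,-1,-1,-1],"slide":[[0,0,0],[-2,0,0],[-2,0,0],[-2,0,0],[0,0,0],[0,0,0]],"yaw":[0,0,0,0,0,0]}'
```

```text
time: 6.63
ee_pos: [0.6477, 0.1654, 0.1287]
tcp_rot: [-180.0, -0.1, 169.9]
wrist_force: [0.1, 0.5, 0.2]
opening: 0.085
grasp_force: 0.0
time: 7.3
ee_pos: [0.6477, 0.1672, 0.1336]
tcp_rot: [179.8, 0.2, 170.0]
wrist_force: [0.8, 4.8, 6.2]
opening: 0.0257
grasp_force: 48.8
time: 7.8
ee_pos: [0.6533, 0.1664, 0.1337]
tcp_rot: [179.8, 0.1, 170.0]
wrist_force: [-0.4, 7.0, 7.9]
opening: 0.0254
grasp_force: 49.1
```

```bash
python3 -m handwheel '{"gripper":[1,1,1,1,1,1,1,1],"slide":[[0,0,0],[0,0,0],[0,0,0],[0,0,0],[0,0,-20],[0,0,-30],[0,0,-30],[0,0,-30]],"yaw":[0,0,0,0,0,0,0,0]}'
python3 -m handwheel '{"gripper":[1,1,1,1,1,1,1],"slide":[[30,0,0],[30,0,0],[30,0,0],[30,0,0],[30,0,0],[0,0,0],[0,0,0]],"yaw":[0,0,0,0,0,0,0]}'
python3 - <<'E'
from h import *
from workcell import camera
a=camera("side");b=camera("scene");np.savez("side2.npz",**a);np.savez("scene2.npz",**b)
p,q=dark(a,294,148,70),dark(b,388,214,80);print(p,q,tri([a,b],[p[0],q[0]]))
# rod: bright-grey centroid per row (side rows 156-162 ; scene rows 224-236)
for c,rows,u0 in ((a,range(154,163),293),(b,range(222,242,2),386)):
    for s in rows: print(s,c["img"][s,u0-7:u0+8].astype(int).sum(1)//3)
E
```

```text
time: 8.47
ee_pos: [0.6523, 0.1647, 0.2424]
tcp_rot: [-180.0, -0.0, 170.0]
wrist_force: [0.8, -0.2, -0.8]
opening: 0.085
grasp_force: 0.0
time: 9.05
ee_pos: [0.504, 0.1912, 0.2422]
tcp_rot: [180.0, 0.1, 170.0]
wrist_force: [0.5, -0.4, -0.6]
opening: 0.0855
grasp_force: 0.0
 ** On entry to DLASCL parameter number  4 had an illegal value
 ** On entry to DLASCL parameter number  4 had an illegal valueh.py:32: RuntimeWarning: invalid value encountered in scalar divide
  yy,xx=np.mgrid[-r:r+1,-r:r+1]; return (u+(w*xx).sum()/w.sum(),v+(w*yy).sum()/w.sum()),int((w>0).sum())
Traceback (most recent call last):
  File "h.py", line 19, in tri
    return np.linalg.lstsq(np.array(A),np.array(b),rcond=None)[0]
           ~~~~~~~~~~~~~~~^^^^^^^^^^^^^^^^^^^^^^^^^^^^^^^^^^^^
numpy.linalg.LinAlgError: SVD did not converge in Linear Least Squares
```

```bash
python3 - <<'E'
from h import *
def shift(n,u,v,r=6,k=8):
    A,B=(cv2.resize(load(n+s)["img"][v-20:v+21,u-20:u+21],None,fx=k,fy=k,interpolation=cv2.INTER_CUBIC) for s in "12")
    c=20*k+k//2; T=A[c-r*k:c+r*k,c-r*k:c+r*k]
    yy,xx=np.mgrid[-r*k:r*k,-r*k:r*k];m=((xx**2+yy**2)<(5.2*k)**2).astype(np.float32)
    R=cv2.matchTemplate(B.astype(np.float32),T.astype(np.float32),cv2.TM_SQDIFF,mask=cv2.merge([m]*3))
    _,_,l,_=cv2.minMaxLoc(R); return (l[0]-(c-r*k))/k,(l[1]-(c-r*k))/k
a,b=load("side1"),load("scene1")
sa,sb=shift("side",293,148),shift("scene",388,215)
pa,pb=np.array((293,148.5)),np.array((387.6,214.6))
X0=tri([a,b],[pa,pb]);X1=tri([a,b],[pa+sa,pb+sb]);print(sa,sb,X1,X1-X0)
E
```

```text
(1.5, -0.75) (0.875, 1.375) [0.65394239 0.16587025 0.15069455] [ 0.00575771 -0.00087608  0.00054773]
```

```bash
python3 go.py .444,-.213,.242,210 .444,-.213,.040,210
```

```text
t 9.15 at [0.5053 0.191  0.2415] yaw 170.0 q6 31 q1 21 F [0.  0.5 0.3] grip 0.0852 0.0
yaw_tool rad -0.698 then slide [np.float64(255.1), np.float64(-319.2), np.float64(-0.5)]
yaw_tool rad -0.000 then slide [np.float64(-0.0), np.float64(0.0), np.float64(202.0)]
```

```bash
python3 -m handwheel '{"gripper":[1,1,1,1,1,1,1,1],"slide":[[0,0,0],[0,0,0],[0,0,0],[0,0,0],[0,0,0],[0,0,0],[18.2,-22.8,0],[18.2,-22.8,0]],"yaw":[-0.116,-0.116,-0.116,-0.116,-0.117,-0.117,0,0]}' 40
python3 -m handwheel '{"gripper":[1,1,1,1,1,1,1,1],"slide":[[18.2,-22.8,0],[18.2,-22.8,0],[18.2,-22.8,0],[18.2,-22.8,0],[18.2,-22.8,0],[18.2,-22.8,0],[18.2,-22.8,0],[18.2,-22.8,0]],"yaw":[0,0,0,0,0,0,0,0]}'
python3 -m handwheel '{"gripper":[1,1,1,1,1,1],"slide":[[18.2,-22.8,0],[18.2,-22.8,0],[18.2,-22.8,0],[18.2,-22.8,0],[0,0,0],[0,0,0]],"yaw":[0,0,0,0,0,0]}'
python3 go.py .444,-.213,.242,210 .444,-.213,.040,210
```

```text
time: 9.82
ee_pos: [0.497, 0.1332, 0.2404]
tcp_rot: [180.0, -0.1, -149.9]
wrist_force: [0.3, 0.8, -0.1]
opening: 0.0856
grasp_force: 0.0
time: 10.48
ee_pos: [0.4615, -0.0995, 0.2412]
tcp_rot: [180.0, -0.0, -150.1]
wrist_force: [1.2, 0.4, -0.2]
opening: 0.0854
grasp_force: 0.0
time: 10.98
ee_pos: [0.4438, -0.2146, 0.2408]
tcp_rot: [179.9, -0.0, -150.2]
wrist_force: [-0.0, 0.4, -0.6]
opening: 0.0855
grasp_force: 0.0
t 10.98 at [ 0.4438 -0.2146  0.2408] yaw -150.2 q6 -56 q1 -26 F [-0.   0.4 -0.6] grip 0.0855 0.0
yaw_tool rad -0.004 then slide [np.float64(-1.0), np.float64(1.3), np.float64(-1.2)]
yaw_tool rad -0.000 then slide [np.float64(-0.0), np.float64(0.0), np.float64(202.0)]
```

```bash
python3 -m handwheel '{"gripper":[1,1,1,1,1,1,1,1],"slide":[[-1,1,30],[0,0,30],[0,0,30],[0,0,30],[0,0,30],[0,0,30],[0,0,21],[0,0,0]],"yaw":[0,0,0,0,0,0,0,0]}' 40
python3 -m handwheel '{"gripper":[-1,-1,-1,-1,-1,-1,-1,-1],"slide":[[0,0,0],[0,0,0],[0,0,0],[0,0,0],[0,0,0],[0,0,0],[0,0,0],[0,0,0]],"yaw":[0,0,0,0,0,0,0,0]}'
python3 go.py .444,-.213,.242,210
```

```text
time: 11.65
ee_pos: [0.442, -0.2096, 0.0357]
tcp_rot: [179.7, -0.2, -150.0]
wrist_force: [-0.2, -0.1, 0.3]
opening: 0.0852
grasp_force: 0.0
time: 12.32
ee_pos: [0.4449, -0.2117, 0.0418]
tcp_rot: [-179.9, 0.1, -150.0]
wrist_force: [1.0, 0.9, 6.2]
opening: 0.0289
grasp_force: 42.2
t 12.32 at [ 0.4449 -0.2117  0.0418] yaw -150.0 q6 -55 q1 -25 F [1.  0.9 6.2] grip 0.0289 42.2
yaw_tool rad -0.001 then slide [np.float64(1.4), np.float64(-0.7), np.float64(-200.2)]
```

```bash
python3 -m handwheel '{"gripper":[-1,-1,-1,-1,-1,-1,-1,-1],"slide":[[0,0,-10],[0,0,-20],[0,0,-30],[0,0,-30],[0,0,-30],[0,0,0],[0,0,0],[0,0,0]],"yaw":[0,0,0,0,0,0.08,0.08,0.08]}' 60
python3 -m handwheel '{"gripper":[-1,-1,-1,-1,-1],"slide":[[0,0,0],[0,0,0],[0,0,0],[0,0,0],[0,0,0]],"yaw":[0.08,0.08,0.08,0,0]}'
python3 go.py .498,-.434,.160,182.3 .498,-.434,.0465,182.3
```

```text
time: 12.98
ee_pos: [0.4442, -0.2115, 0.1616]
tcp_rot: [-180.0, 0.0, -164.0]
wrist_force: [0.1, -0.4, -2.3]
opening: 0.0291
grasp_force: 59.6
time: 13.4
ee_pos: [0.444, -0.2113, 0.1608]
tcp_rot: [180.0, -0.0, -177.4]
wrist_force: [1.1, -0.1, -1.8]
opening: 0.0292
grasp_force: 59.6
t 13.4 at [ 0.444  -0.2113  0.1608] yaw -177.4 q6 -28 q1 -25 F [ 1.1 -0.1 -1.8] grip 0.0292 59.6
yaw_tool rad 0.005 then slide [np.float64(-45.1), np.float64(-224.7), np.float64(0.8)]
yaw_tool rad -0.000 then slide [np.float64(-0.0), np.float64(0.0), np.float64(113.5)]
```

```bash
python3 -m handwheel '{"gripper":[-1,-1,-1,-1,-1,-1,-1,-1],"slide":[[-5.6,-28,0],[-5.6,-28,0],[-5.6,-28,0],[-5.6,-28,0],[-5.6,-28,0],[-5.6,-28,0],[-5.6,-28,0],[-5.6,-28,0]],"yaw":[0,0,0,0,0,0,0,0]}'
python3 -m handwheel '{"gripper":[-1,-1,-1],"slide":[[0,0,0],[0,0,0],[0,0,0]],"yaw":[0,0,0]}'
python3 go.py .498,-.434,.160,182.3 .498,-.434,.0475,182.3
```

```text
time: 14.07
ee_pos: [0.4985, -0.4346, 0.1604]
tcp_rot: [180.0, -0.0, -177.4]
wrist_force: [0.8, -0.4, -1.2]
opening: 0.0289
grasp_force: 59.8
time: 14.32
ee_pos: [0.4983, -0.433, 0.1601]
tcp_rot: [180.0, -0.0, -177.4]
wrist_force: [0.5, -0.4, -2.8]
opening: 0.0293
grasp_force: 60.2
t 14.32 at [ 0.4983 -0.433   0.1601] yaw -177.4 q6 -44 q1 -41 F [ 0.5 -0.4 -2.8] grip 0.0293 60.2
yaw_tool rad 0.004 then slide [np.float64(0.4), np.float64(-1.0), np.float64(0.1)]
yaw_tool rad -0.000 then slide [np.float64(-0.0), np.float64(0.0), np.float64(112.5)]
```

```bash
python3 -m handwheel '{"gripper":[-1,-1,-1,-1,-1,-1,-1,-1],"slide":[[0,-1,25],[0,0,25],[0,0,20],[0,0,15],[0,0,10],[0,0,8],[0,0,5],[0,0,3]],"yaw":[0,0,0,0,0,0,0,0]}'
python3 -m handwheel '{"gripper":[-1,-1,-1,-1],"slide":[[0,0,1.5],[0,0,1],[0,0,0],[0,0,0]],"yaw":[0,0,0,0]}'
```

```text
time: 14.98
ee_pos: [0.4987, -0.434, 0.0496]
tcp_rot: [-180.0, 0.0, -177.5]
wrist_force: [-1.1, 0.0, -1.7]
opening: 0.029
grasp_force: 60.3
time: 15.32
ee_pos: [0.4988, -0.4344, 0.0475]
tcp_rot: [-180.0, 0.0, -177.5]
wrist_force: [-0.6, 0.1, -2.3]
opening: 0.0293
grasp_force: 60.3
```

```bash
python3 -m handwheel '{"gripper":[-1,-1,-1,-1],"slide":[[0,0,1],[0,0,1],[0,0,0],[0,0,0]],"yaw":[0,0,0,0]}'
python3 -m handwheel '{"gripper":[0.2,0.2,0.2,0.2,0.2,0.2,0.2,0.2],"slide":[[0,0,0],[0,0,0],[0,0,0],[0,0,0],[0,0,-10],[0,0,-20],[0,0,-30],[0,0,-35]],"yaw":[0,0,0,0,0,0,0,0]}'
python3 -m handwheel '{"gripper":[1,1,1],"slide":[[0,0,-40],[0,0,-40],[0,0,0]],"yaw":[0,0,0]}'
python3 go.py .446,.222,.240,134 .446,.222,.040,134
```

```text
time: 15.65
ee_pos: [0.4988, -0.4345, 0.0459]
tcp_rot: [-179.9, 0.1, -177.5]
wrist_force: [-1.9, 0.8, 6.2]
opening: 0.0293
grasp_force: 61.1
time: 16.32
ee_pos: [0.4978, -0.4335, 0.1399]
tcp_rot: [179.9, -0.1, -177.5]
wrist_force: [-0.1, -0.5, 0.3]
opening: 0.0513
grasp_force: 0.0
time: 16.57
ee_pos: [0.4998, -0.4353, 0.2302]
tcp_rot: [-179.5, 0.5, -177.5]
wrist_force: [0.9, -0.8, 0.9]
opening: 0.0841
grasp_force: 0.0
t 16.57 at [ 0.4998 -0.4353  0.2302] yaw -177.5 q6 -44 q1 -41 F [ 0.9 -0.8  0.9] grip 0.0841 0.0
yaw_tool rad 0.846 then slide [np.float64(510.2), np.float64(417.9), np.float64(-9.8)]
yaw_tool rad -0.000 then slide [np.float64(0.0), np.float64(0.0), np.float64(200.0)]
```

```bash
python3 -m handwheel '{"gripper":[1,1,1,1,1,1,1,1],"slide":[[0,0,0],[0,0,0],[0,0,0],[0,0,0],[0,0,0],[0,0,0],[0,0,0],[0,0,0]],"yaw":[0.121,0.121,0.121,0.121,0.121,0.121,0.120,0]}'
python3 -m handwheel '{"gripper":[1,1,1,1,1,1,1,1],"slide":[[23.2,19,0],[23.2,19,0],[23.2,19,0],[23.2,19,0],[23.2,19,0],[23.2,19,0],[23.2,19,0],[23.2,19,0]],"yaw":[0,0,0,0,0,0,0,0]}'
python3 -m handwheel '{"gripper":[1,1,1,1,1,1,1,1],"slide":[[23.2,19,0],[23.2,19,0],[23.2,19,0],[23.2,19,0],[23.2,19,0],[23.2,19,0],[23.2,19,0],[23.2,19,0]],"yaw":[0,0,0,0,0,0,0,0]}'
python3 -m handwheel '{"gripper":[1,1,1,1,1,1,1,1],"slide":[[23.2,19,0],[23.2,19,0],[23.2,19,0],[23.2,19,0],[23.2,19,0],[23.2,19,0],[0,0,0],[0,0,0]],"yaw":[0,0,0,0,0,0,0,0]}'
python3 go.py .446,.222,.240,134 .446,.222,.041,134
python3 - <<'E'
from h import *
from workcell import camera
for n in("side","scene","wrist"): np.savez(n+"3.npz",**camera(n))
E
```

```text
time: 17.23
ee_pos: [0.4986, -0.4342, 0.2205]
tcp_rot: [180.0, 0.0, 133.7]
wrist_force: [0.5, 0.5, 0.9]
opening: 0.0854
grasp_force: 0.0
time: 17.9
ee_pos: [0.4786, -0.1938, 0.2205]
tcp_rot: [180.0, 0.0, 134.3]
wrist_force: [1.8, 0.5, 0.5]
opening: 0.0856
grasp_force: 0.0
time: 18.57
ee_pos: [0.4589, 0.0454, 0.2206]
tcp_rot: [180.0, 0.0, 134.3]
wrist_force: [0.0, 0.2, 0.7]
opening: 0.0854
grasp_force: 0.0
time: 19.23
ee_pos: [0.4443, 0.2245, 0.2201]
tcp_rot: [-180.0, 0.0, 134.4]
wrist_force: [0.1, 0.7, -0.2]
opening: 0.0851
grasp_force: 0.0
t 19.23 at [0.4443 0.2245 0.2201] yaw 134.4 q6 72 q1 27 F [ 0.1  0.7 -0.2] grip 0.0851 0.0
yaw_tool rad 0.006 then slide [np.float64(-3.0), np.float64(-0.5), np.float64(-19.9)]
yaw_tool rad -0.000 then slide [np.float64(0.0), np.float64(0.0), np.float64(199.0)]
```

Down 179 mm to the grasp height, then close.

```bash
python3 -m handwheel '{"gripper":[1,1,1,1,1,1,1,1],"slide":[[-3,-0.5,28],[0,0,28],[0,0,28],[0,0,28],[0,0,28],[0,0,24],[0,0,15],[0,0,0]],"yaw":[0,0,0,0,0,0,0,0]}' 40
python3 -m handwheel '{"gripper":[-1,-1,-1,-1,-1,-1,-1,-1],"slide":[[0,0,0],[0,0,0],[0,0,0],[0,0,0],[0,0,0],[0,0,0],[0,0,0],[0,0,0]],"yaw":[0,0,0,0,0,0,0,0]}'
python3 go.py
```

```text
time: 20.05
ee_pos: [0.4448, 0.2188, 0.0377]
tcp_rot: [-179.7, -0.1, 134.0]
wrist_force: [-0.8, 0.4, -0.6]
opening: 0.0854
grasp_force: 0.0
time: 20.72
ee_pos: [0.4471, 0.2211, 0.0421]
tcp_rot: [179.9, 0.1, 134.0]
wrist_force: [0.8, -0.4, 6.0]
opening: 0.0298
grasp_force: 41.1
t 20.72 at [0.4471 0.2211 0.0421] yaw 134.0 q6 72 q1 26 F [ 0.8 -0.4  6. ] grip 0.0298 41.1
```

```bash
python3 -m handwheel '{"gripper":[-1,-1,-1,-1,-1,-1,-1,-1],"slide":[[0,0,-10],[0,0,-20],[0,0,-30],[0,0,-30],[0,0,-30],[0,0,-20],[0,0,0],[0,0,0]],"yaw":[0,0,0,0,0,0,-0.1,-0.1]}' 60
python3 -m handwheel '{"gripper":[-1,-1,-1,-1,-1,-1,-1,-1],"slide":[[0,0,0],[0,0,0],[0,0,0],[0,0,0],[0,0,0],[0,0,0],[0,0,0],[0,0,0]],"yaw":[-0.1,-0.1,-0.1,-0.1,-0.1,-0.1,-0.043,0]}'
python3 go.py .495,-.358,.180,182.3 .495,-.358,.046,182.3
```

```text
time: 21.38
ee_pos: [0.4468, 0.2211, 0.1831]
tcp_rot: [179.9, 0.1, 145.7]
wrist_force: [-0.5, -0.6, -2.3]
opening: 0.0289
grasp_force: 59.7
time: 22.05
ee_pos: [0.4461, 0.2208, 0.1813]
tcp_rot: [-180.0, -0.0, -177.6]
wrist_force: [0.7, 1.2, -2.2]
opening: 0.0294
grasp_force: 59.7
t 22.05 at [0.4461 0.2208 0.1813] yaw -177.6 q6 24 q1 26 F [ 0.7  1.2 -2.2] grip 0.0294 59.7
yaw_tool rad 0.002 then slide [np.float64(-25.6), np.float64(-580.3), np.float64(1.3)]
yaw_tool rad -0.000 then slide [np.float64(-0.0), np.float64(0.0), np.float64(134.0)]
```

```bash
python3 -m handwheel '{"gripper":[-1,-1,-1,-1,-1,-1,-1,-1],"slide":[[-1.3,-29,0],[-1.3,-29,0],[-1.3,-29,0],[-1.3,-29,0],[-1.3,-29,0],[-1.3,-29,0],[-1.3,-29,0],[-1.3,-29,0]],"yaw":[0,0,0,0,0,0,0,0]}'
python3 -m handwheel '{"gripper":[-1,-1,-1,-1,-1,-1,-1,-1],"slide":[[-1.3,-29,0],[-1.3,-29,0],[-1.3,-29,0],[-1.3,-29,0],[-1.3,-29,0],[-1.3,-29,0],[-1.3,-29,0],[-1.3,-29,0]],"yaw":[0,0,0,0,0,0,0,0]}'
python3 -m handwheel '{"gripper":[-1,-1,-1,-1,-1,-1,-1],"slide":[[-1.3,-29,0],[-1.3,-29,0],[-1.3,-29,0],[-1.3,-29,0],[0,0,0],[0,0,0],[0,0,0]],"yaw":[0,0,0,0,0,0,0]}'
python3 go.py .495,-.358,.180,182.3 .495,-.358,.046,182.3
```

```text
time: 22.72
ee_pos: [0.4658, -0.012, 0.1813]
tcp_rot: [180.0, 0.0, -177.8]
wrist_force: [0.4, -0.0, -1.7]
opening: 0.0292
grasp_force: 60.0
time: 23.38
ee_pos: [0.4856, -0.2434, 0.1812]
tcp_rot: [180.0, -0.0, -177.8]
wrist_force: [0.2, 0.0, -1.9]
opening: 0.0297
grasp_force: 60.0
time: 23.97
ee_pos: [0.4955, -0.3574, 0.1808]
tcp_rot: [180.0, -0.0, -177.8]
wrist_force: [0.6, -0.0, -1.7]
opening: 0.0291
grasp_force: 60.4
t 23.97 at [ 0.4955 -0.3574  0.1808] yaw -177.8 q6 -38 q1 -36 F [ 0.6 -0.  -1.7] grip 0.0291 60.4
yaw_tool rad -0.001 then slide [np.float64(0.5), np.float64(-0.6), np.float64(0.8)]
yaw_tool rad -0.000 then slide [np.float64(-0.0), np.float64(0.0), np.float64(134.0)]
```

```bash
python3 -m handwheel '{"gripper":[-1,-1,-1,-1,-1,-1,-1,-1],"slide":[[0,-0.5,28],[0,0,28],[0,0,22],[0,0,18],[0,0,14],[0,0,10],[0,0,7],[0,0,4]],"yaw":[0,0,0,0,0,0,0,0]}'
python3 -m handwheel '{"gripper":[-1,-1,-1,-1,-1],"slide":[[0,0,1.5],[0,0,1],[0,0,1],[0,0,0],[0,0,0]],"yaw":[0,0,0,0,0]}'
```

```text
time: 24.63
ee_pos: [0.4957, -0.3575, 0.0496]
tcp_rot: [180.0, -0.0, -177.7]
wrist_force: [0.5, 0.5, -1.9]
opening: 0.0293
grasp_force: 60.5
time: 25.05
ee_pos: [0.4959, -0.3584, 0.0469]
tcp_rot: [-180.0, 0.0, -177.7]
wrist_force: [0.2, 0.0, -1.8]
opening: 0.0293
grasp_force: 60.5
```

Not yet in contact, so 1 mm more, then release and go to B.

```bash
python3 -m handwheel '{"gripper":[-1,-1,-1,-1],"slide":[[0,0,0.7],[0,0,0.6],[0,0,0],[0,0,0]],"yaw":[0,0,0,0]}'
python3 -m handwheel '{"gripper":[0.2,0.2,0.2,0.2,0.2,0.2,0.2,0.2],"slide":[[0,0,0],[0,0,0],[0,0,0],[0,0,0],[0,0,-10],[0,0,-20],[0,0,-30],[0,0,-35]],"yaw":[0,0,0,0,0,0,0,0]}'
python3 -m handwheel '{"gripper":[1,1,1,1],"slide":[[0,0,-40],[0,0,-25],[0,0,0],[0,0,0]],"yaw":[0,0.07,0.07,0]}'
python3 go.py .528,.018,.205,174 .528,.018,.040,174
```

```text
time: 25.38
ee_pos: [0.4959, -0.3584, 0.0463]
tcp_rot: [-180.0, 0.1, -177.7]
wrist_force: [-1.8, 1.2, 5.2]
opening: 0.0293
grasp_force: 61.2
time: 26.05
ee_pos: [0.4949, -0.3576, 0.1403]
tcp_rot: [179.9, -0.1, -177.7]
wrist_force: [0.2, 0.6, -0.2]
opening: 0.0514
grasp_force: 0.0
time: 26.38
ee_pos: [0.4964, -0.3587, 0.208]
tcp_rot: [-179.9, 0.2, 174.1]
wrist_force: [-0.9, -0.1, -0.5]
opening: 0.0854
grasp_force: 0.0
t 26.38 at [ 0.4964 -0.3587  0.208 ] yaw 174.1 q6 -30 q1 -36 F [-0.9 -0.1 -0.5] grip 0.0854 0.0
yaw_tool rad 0.002 then slide [np.float64(7.9), np.float64(377.9), np.float64(3.0)]
yaw_tool rad -0.000 then slide [np.float64(0.0), np.float64(0.0), np.float64(165.0)]
```

```bash
python3 -m handwheel '{"gripper":[1,1,1,1,1,1,1,1],"slide":[[0.6,29,0],[0.6,29,0],[0.6,29,0],[0.6,29,0],[0.6,29,0],[0.6,29,0],[0.6,29,0],[0.6,29,0]],"yaw":[0,0,0,0,0,0,0,0]}'
python3 -m handwheel '{"gripper":[1,1,1,1,1,1,1,1],"slide":[[0.6,29,0],[0.6,29,0],[0.6,29,0],[0.6,29,0],[0.6,29,0],[0,0,0],[0,0,0],[0,0,0]],"yaw":[0,0,0,0,0,0,0,0]}'
python3 go.py .528,.018,.205,174 .528,.018,.040,174
```

```text
time: 27.05
ee_pos: [0.5134, -0.1254, 0.2043]
tcp_rot: [180.0, -0.1, 174.4]
wrist_force: [0.8, -0.5, 0.2]
opening: 0.0852
grasp_force: 0.0
time: 27.72
ee_pos: [0.5252, 0.0176, 0.2045]
tcp_rot: [-180.0, -0.1, 174.4]
wrist_force: [-1.0, -0.9, -0.7]
opening: 0.0857
grasp_force: 0.0
t 27.72 at [0.5252 0.0176 0.2045] yaw 174.4 q6 8 q1 2 F [-1.  -0.9 -0.7] grip 0.0857 0.0
yaw_tool rad 0.007 then slide [np.float64(-2.8), np.float64(0.7), np.float64(-0.5)]
yaw_tool rad -0.000 then slide [np.float64(0.0), np.float64(0.0), np.float64(165.0)]
```

```bash
python3 -m handwheel '{"gripper":[1,1,1,1,1,1,1,1],"slide":[[-2.8,0.7,28],[0,0,28],[0,0,28],[0,0,28],[0,0,24],[0,0,18],[0,0,9],[0,0,0]],"yaw":[0,0,0,0,0,0,0,0]}' 40
python3 -m handwheel '{"gripper":[-1,-1,-1,-1,-1,-1,-1,-1],"slide":[[0,0,0],[0,0,0],[0,0,0],[0,0,0],[0,0,0],[0,0,0],[0,0,0],[0,0,0]],"yaw":[0,0,0,0,0,0,0,0]}'
python3 go.py
```

```text
time: 28.38
ee_pos: [0.5269, 0.0171, 0.0399]
tcp_rot: [-180.0, -0.2, 174.2]
wrist_force: [-0.4, -1.0, -0.7]
opening: 0.0852
grasp_force: 0.0
time: 29.05
ee_pos: [0.5289, 0.0181, 0.043]
tcp_rot: [-180.0, 0.1, 174.3]
wrist_force: [-1.0, -1.1, 5.8]
opening: 0.0295
grasp_force: 41.6
t 29.05 at [0.5289 0.0181 0.043 ] yaw 174.3 q6 8 q1 2 F [-1.  -1.1  5.8] grip 0.0295 41.6
```

```bash
python3 -m handwheel '{"gripper":[-1,-1,-1,-1,-1,-1,-1,-1],"slide":[[0,0,-10],[0,0,-20],[0,0,-30],[0,0,-30],[0,0,-30],[0,0,-30],[0,0,-30],[0,0,-25]],"yaw":[0,0,0,0,0,0,0,0]}' 60
python3 -m handwheel '{"gripper":[-1,-1,-1,-1,-1],"slide":[[20,0,0],[20,0,0],[0,0,0],[0,0,0],[0,0,0]],"yaw":[-0.06,-0.065,0,0,0]}'
python3 go.py .513,.383,.247,181.5 .513,.383,.047,181.5
```

```text
time: 29.72
ee_pos: [0.528, 0.0182, 0.2496]
tcp_rot: [180.0, 0.0, 174.3]
wrist_force: [0.3, -0.4, -2.7]
opening: 0.0292
grasp_force: 59.3
time: 30.13
ee_pos: [0.4886, 0.021, 0.2471]
tcp_rot: [180.0, 0.0, -178.6]
wrist_force: [0.6, -1.0, -2.4]
opening: 0.0292
grasp_force: 59.3
t 30.13 at [0.4886 0.021  0.2471] yaw -178.6 q6 1 q1 2 F [ 0.6 -1.  -2.4] grip 0.0292 59.3
yaw_tool rad -0.002 then slide [np.float64(-33.9), np.float64(361.3), np.float64(0.1)]
yaw_tool rad -0.000 then slide [np.float64(-0.0), np.float64(0.0), np.float64(200.0)]
```

```bash
python3 -m handwheel '{"gripper":[-1,-1,-1,-1,-1,-1,-1,-1],"slide":[[-2.6,28,0],[-2.6,28,0],[-2.6,28,0],[-2.6,28,0],[-2.6,28,0],[-2.6,28,0],[-2.6,28,0],[-2.6,28,0]],"yaw":[0,0,0,0,0,0,0,0]}'
python3 -m handwheel '{"gripper":[-1,-1,-1,-1,-1,-1,-1,-1],"slide":[[-2.6,28,0],[-2.6,28,0],[-2.6,28,0],[-2.6,28,0],[-2.6,25,0],[0,0,0],[0,0,0],[0,0,0]],"yaw":[0,0,0,0,0,0,0,0]}'
python3 go.py .513,.383,.247,181.5 .513,.383,.047,181.5
```

```text
time: 30.8
ee_pos: [0.5039, 0.247, 0.2464]
tcp_rot: [-180.0, -0.1, -178.6]
wrist_force: [0.3, 0.0, -1.2]
opening: 0.0292
grasp_force: 59.8
time: 31.47
ee_pos: [0.5133, 0.3825, 0.2462]
tcp_rot: [-179.9, -0.1, -178.6]
wrist_force: [0.3, 0.2, -2.1]
opening: 0.0291
grasp_force: 60.0
t 31.47 at [0.5133 0.3825 0.2462] yaw -178.6 q6 35 q1 37 F [ 0.3  0.2 -2.1] grip 0.0291 60.0
yaw_tool rad -0.001 then slide [np.float64(0.3), np.float64(0.5), np.float64(-0.8)]
yaw_tool rad -0.000 then slide [np.float64(-0.0), np.float64(0.0), np.float64(200.0)]
```

```bash
python3 -m handwheel '{"gripper":[-1,-1,-1,-1,-1,-1,-1,-1],"slide":[[0,0,28],[0,0,30],[0,0,30],[0,0,30],[0,0,25],[0,0,20],[0,0,16],[0,0,10]],"yaw":[0,0,0,0,0,0,0,0]}'
python3 -m handwheel '{"gripper":[-1,-1,-1,-1,-1,-1],"slide":[[0,0,5],[0,0,2],[0,0,1],[0,0,1],[0,0,0],[0,0,0]],"yaw":[0,0,0,0,0,0]}'
```

```text
time: 32.13
ee_pos: [0.5128, 0.381, 0.0561]
tcp_rot: [-179.9, -0.1, -178.7]
wrist_force: [0.0, -0.1, -2.7]
opening: 0.0292
grasp_force: 60.1
time: 32.63
ee_pos: [0.5135, 0.3829, 0.0499]
tcp_rot: [180.0, 0.1, -178.6]
wrist_force: [0.3, -0.5, -2.3]
opening: 0.0293
grasp_force: 60.1
```

```bash
python3 -m handwheel '{"gripper":[-1,-1,-1,-1,-1,-1],"slide":[[0,0,1],[0,0,1],[0,0,0.5],[0,0,0.5],[0,0,0],[0,0,0]],"yaw":[0,0,0,0,0,0]}'
```

```text
time: 33.13
ee_pos: [0.5132, 0.3828, 0.0471]
tcp_rot: [180.0, 0.0, -178.6]
wrist_force: [-2.6, -2.3, 6.1]
opening: 0.0295
grasp_force: 60.8
```

Contact. Release, rise, retreat towards the robot, and take the closing picture.

```bash
python3 -m handwheel '{"gripper":[0.2,0.2,0.2,0.2,0.2,0.2,0.2,0.2],"slide":[[0,0,0],[0,0,0],[0,0,0],[0,0,0],[0,0,-10],[0,0,-20],[0,0,-30],[0,0,-35]],"yaw":[0,0,0,0,0,0,0,0]}'
python3 -m handwheel '{"gripper":[1,1,1,1,1,1,1,1],"slide":[[0,0,-40],[0,0,-40],[0,0,-20],[30,0,0],[30,0,0],[30,0,0],[30,0,0],[30,0,0]],"yaw":[0,0,0,0,0,0,0,0]}'
python3 -m handwheel '{"gripper":[1,1,1,1,1,1,1,1],"slide":[[0,25,0],[0,25,0],[0,25,0],[0,25,0],[0,0,0],[0,0,0],[0,0,0],[0,0,0]],"yaw":[0,0,0,0,0,0,0,0]}'
python3 - <<'E'
from h import *
from workcell import camera
a=camera("side");b=camera("scene");np.savez("side4.npz",**a);np.savez("scene4.npz",**b)
top=np.hstack([crop(a,185,125,133,75,3),crop(b,60,225,133,75,3)])
lo=np.hstack([cv2.resize(a["img"][:,:,::-1],(399,299)),cv2.resize(np.hstack([crop(a,270,135,45,68,4),crop(b,360,195,45,68,4)]),(399,299))])
p=cv2.resize(a["img"][245:375,325:460,::-1],(399,299)) 
cv2.imwrite("pics/final.png",np.vstack([np.hstack([top[:, :399],p]),lo]))
E
```

```text
time: 33.8
ee_pos: [0.5124, 0.3821, 0.1412]
tcp_rot: [-179.9, -0.1, -178.6]
wrist_force: [0.7, 1.4, -0.6]
opening: 0.0517
grasp_force: 0.0
time: 34.47
ee_pos: [0.3618, 0.3786, 0.2418]
tcp_rot: [180.0, 0.0, -178.6]
wrist_force: [0.8, 0.4, 0.2]
opening: 0.0854
grasp_force: 0.0
time: 35.13
ee_pos: [0.3608, 0.4782, 0.2417]
tcp_rot: [180.0, 0.0, -178.6]
wrist_force: [0.4, 0.0, -0.5]
opening: 0.0853
grasp_force: 0.0Traceback (most recent call last):
  File "<stdin>", line 7, in <module>
    return _nx.concatenate(arrs, 1, dtype=dtype, casting=casting)
           ~~~~~~~~~~~~~~~^^^^^^^^^^^^^^^^^^^^^^^^^^^^^^^^^^^^^^^
ValueError: all the input array dimensions except for the concatenation axis must match exactly, but along dimension 0, the array at index 0 has size 225 and the array at index 1 has size 299
```

```bash
python3 - <<'E'
from h import *
a=load("side4");b=load("scene4");R=lambda i:cv2.resize(i,(400,300),interpolation=cv2.INTER_CUBIC)
cv2.imwrite("pics/final.png",np.vstack([np.hstack([R(a["img"][125:200,185:318,::-1]),R(a["img"][245:375,325:460,::-1])]),
 np.hstack([R(b["img"][:,:,::-1]),R(np.hstack([crop(a,270,135,45,68,4),crop(b,360,195,45,68,4)]))])]))
E
```

```text
(no output)
```

View pics/final.png

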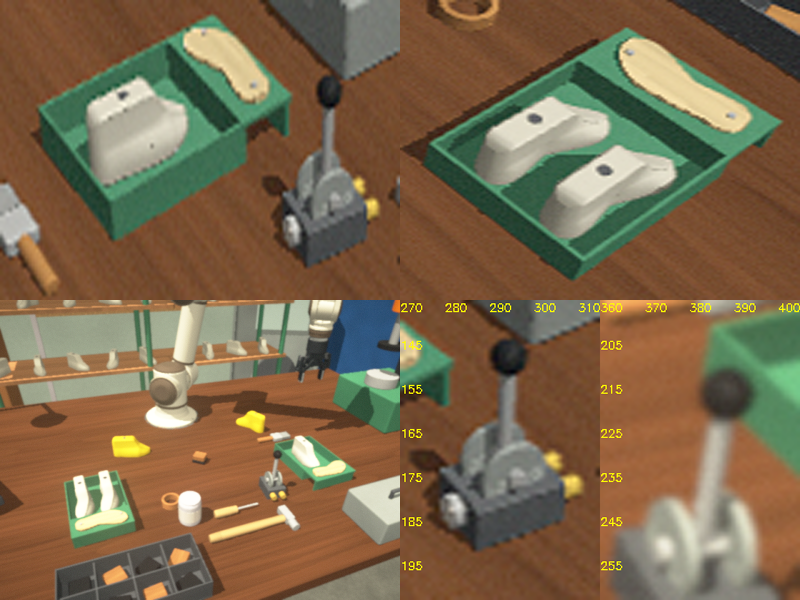

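The picture shows two lasts of the same bend standing on their soles in the left-foot crate and the third standing in the right-foot crate. The lever is upright, with its ball at side-view pixel (294, 148), and the other items on the bench look undisturbed.

```bash
python3 -c "
from workcell import ticket
print(ticket.job_done())"
```

```text
the job is handed in; nothing more can be done
None
```

The job is handed in at about 35 s: the lever was set upright first (to within about 1–2° by the cameras), then both left lasts were stood in the left-foot crate and the right last in the right-foot crate.

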